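# Click a lamp stem onto its foot and set the shade on it

## Task

Put the table lamp together on its screwed-down foot: slide the stem, flared mouth down, over the foot's stub until it sits on the foot, and with light pressure turn it until the spring button pops through the hole in the stem, stopping there so that the button is neither jammed nor wrenched. Then set the shade on top of the stem, gently and fully home, and let go; let nothing fall over and leave the tableware where it is.

Things in the scene. Friction and masses are not known exactly. Their poses are not given: they have to be found in the camera images.
- foot_top (a point): the lamp foot, a dark steel disc 120 mm wide fixed to the sideboard; this point is the centre of its raised collar (44 mm wide, top 20 mm above the sideboard), on which the stem's mouth comes to rest; z up
- stub_top (a point): top of the fixed round aluminium stub on the foot, 45 mm above the collar: 22 mm thick, tapered tip. A brass spring button (8.4 mm) sticks 6 mm out of its side, 27 mm above the collar. The stub was clamped in by eye: the button faces somewhere within 0.8 rad either side of the foot's x axis (this point's x); the readings do not tell where, but it shows in pictures and can be felt
- button (a joint): how far the button is pressed in, m: 0 out (at the start, and popped through the hole), about 0.004 when held in by the stem's wall. Spring 2 N out, 4 N in. The stem's flared mouth presses it in when pushed down over it (4 to 10 N); then the stem slides and turns with 1 to 4 N
- stem_center (a point): the lamp stem, a loose plain aluminium tube of 0.18 kg standing on its flared mouth, 150 mm long, outside 29 mm, inside 24 mm (1 mm clear of the stub all round); the lowest 9 mm flare to 37 mm inside, 41 mm outside. This point is on its axis half-way up (75 mm above its mouth), z up
- stem_hole (a point): centre of the hole for the button in the stem's wall, on the stem's +x side, 27 mm above its mouth, 14 mm off its axis; 11 mm wide, 12 mm tall. With the mouth on the foot, the button pops out once the hole faces it to within about 0.1 rad; from then on turning or pulling the stem only loads the button
- shade_center (a point): the lamp shade, loose, 0.24 kg, a pale dome 112 mm wide standing on its rim, with a plain upright knob on top. This point is on its axis half-way up: 43 mm above the rim and 43 mm below the knob's top; z up. The dome ends 9 mm above this point; the knob, 18 mm thick and 34 mm tall, is above that
- shade_seat (a point): on the shade's axis, 13 mm below shade_center: flat seat under the dome that comes to rest on the stem's upper end. From it a tapered peg 20 mm thick points 26 mm down; it goes into the open top of the stem. Any turn about the vertical will do
- dish_a: celadon dish, 80 mm wide, 22 mm tall, upright and loose; to be left alone; origin at the centre of its underside
- dish_b: celadon dish, 76 mm wide, 26 mm tall, upright and loose; to be left alone; origin at the centre of its underside
- dish_c: celadon dish, 86 mm wide, 20 mm tall, upright and loose; to be left alone; origin at the centre of its underside
- lacquer_box: lacquered lidded box, 156 x 116 mm, 99 mm tall with its ball knob, upright and loose; to be left alone; origin at the centre of its underside
- chopstick_case: aluminium chopstick case with sliding cover, lying flat, 250 mm long along its y, 36 mm wide, 21 mm tall, upright and loose; to be left alone; origin at the centre of its underside
- glass_jar: round glass container with steel screw lid, 90 mm wide, 90 mm tall, upright and loose; to be left alone; origin at the centre of its underside
- pepper_mill: wooden pepper mill, 54 mm wide, 146 mm tall, upright and loose; to be left alone; origin at the centre of its underside
Things that resemble listed ones, but are neither listed nor needed, are in the scene too. What is shaped like the part that bears stem_center but orange is not meant. What is shaped like the part that bears foot_top but turquoise is not meant.

How it is judged (in metres and radians):
On the way:
1. the stem sits on the foot, straight, with the button popped out through its hole (value of joint button below 0.0015 m and z of stem_center in the frame of foot_top between 0.0725 and 0.0775 m and horizontal distance between stem_center and foot_top below 0.006 m and angle between stem_center's own z axis and vertical below 0.06 rad), for 0.2 s.
At the end, for the whole second after the job is handed in: the stem sits on the foot's collar (within 2.5 mm in height, 6 mm sideways, tilted under 0.06 rad) with the button out through its hole (pressed in by less than 1.5 mm); the shade's seat rests on the stem's end (within 3.5 mm in height, 6 mm sideways, tilted under 0.08 rad); stem and shade at rest (all of step 1 and z of shade_center in the frame of stem_center between 0.085 and 0.0915 m and horizontal distance between shade_center and stem_center below 0.006 m and angle between shade_center's own z axis and vertical below 0.08 rad and linear speed of each of shade, stem below 0.02 m/s); the robot touches nothing.
It fails at once if the stem is forced against foot, stub or button with more than 30 N (contact force between stem and foot above 30 N).
It fails at once if the shade is pressed on the stem with more than 25 N (contact force between shade and stem above 25 N).
It fails at once if the stem or the shade falls over (angle between stem_center's own z axis and vertical above 0.5 rad or angle between shade_center's own z axis and vertical above 0.6 rad).
It fails at once if some tableware is moved by more than 20 mm (distance of any of dish_a, dish_b, dish_c, lacquer_box, chopstick_case, glass_jar, pepper_mill from where it was at the start of the episode above 0.02 m).
It also fails if it takes over 72 s, if anything falls off the work surface, if the arm or the gripper's body presses on something with over 40 N, if the wrist force passes 120 N, or if a joint passes its speed limit or range.

## Robot

A 6-joint arm with a two-finger parallel gripper is mounted at the origin on the work surface. World frame = base frame: x ahead of the robot, y to its left, z up, the work surface at z = 0. Lengths are in mm, angles in rad, forces in N, time in s.
With the tool pointing down it reaches from about 400 to 925 mm from the base axis. Payload 12.5 kg.
Tool frame: the origin (TCP) lies where the fingers leave the gripper's body, on its centre line; the fingertips stand 78 mm ahead of it and the grasp point (between the pads) lies 59 mm ahead of it (env.nose_length is the distance from the TCP to the fingertips, in mm); z points along the fingers, y is the line along which they close (so a half turn about z gives the same grasp; the last joint's range is limited). The gripper opens to 95 mm and grips with 3 to 60 N. Pads are 20 mm wide; open, the fingers measure 119 mm over their backs; the gripper's body (75 mm by 180 mm) begins 59 mm behind the grasp point.
Start: joints at [-1.447, 0.491, 1.559, -0, 1.092, -0.106], TCP at [142.385, -608.576, 292.261] pointing down, gripper open.
Joint ranges: [-3.1, 3.1], [-0.84, 2.19], [0.05, 2.79], [-1.13, 4.28], [0.06, 2.93], [-2.69, 2.69]. Speed limits (rad/s): [2.22, 2.22, 2.79, 3.14, 3.14, 3.14].

## Interface

Orientations are given as [roll, pitch, yaw] about the fixed x, y, z axes, in that order (R = Rz(yaw) Ry(pitch) Rx(roll)).
In Python, from cell import env gives the robot as it stands. The module is installed in compiled form; this text tells all that it offers.
- The arm moves only by the tool send_rows, never from a script. Its argument "series" is text: rows parted by semicolons, each of 6 numbers parted by spaces: the shift along the tool's x, y, z as a fraction of full scale, then the turn, a rotation vector about the tool's x, y, z as a fraction of full scale. A call has 1 to 5 rows; each row shifts and turns the commanded pose from where the row before left it, along the tool's axes as they then stand; what a row does not reach is not made up. Full scale, the value 1, is 60 mm for a shift and 10 degrees for a turn. A row lasts 1/8 s, in which the tool goes at most 62.5 mm and 10.7 degrees, less where a joint would pass 70% of its speed; a pose out of reach is approached as far as the arm can. A call with a number of a shift or a turn outside -1 to 1 is refused whole. A call with a gripper value outside its range is refused whole. "fingers" is the opening, from 0 (shut) to 1 (fully open), set as the call begins (left out, the last holds). The fingers move at their own pace and stop on an object; the grip force is fixed at half the most. Time passes only in rows, so rows that do not move let the fingers close. It gives the time, the measured TCP pose, the force, the opening and the grip force at its end, in the units of the state.
- env.state(): the state, without advancing time (a new reading comes with each control period).
- env.read_camera(name): name is "scene" or "top" or "wrist"; returns a dict with "color" (480x640x3 uint8, red, green, blue), "z_map" (480x640 float32, mm along the optical axis (not along the pixel's ray), 0 where there is no reading), "fovy" (degrees; the focal length in pixels is half the picture's height over the tangent of half this angle, whatever the lens; pixels are square), "cx", "cy" (the principal point, pixels), "distortion" ([k1, k2, p1, p2, k3] as OpenCV has them; the pictures are not rectified), "R" (3x3) and "t" (3): a world point X has camera coordinates R X + t. Camera axes: x right, y down, z forward; pixel columns grow to the right and rows downward; lengths in mm; the calibration is good to about 2 mm. A picture is of the moment at which its call begins.
- env.job_done(): hands the job in; it is judged then, once.
The state is a dict: "t": time; "joints": joint angles; "qvel": joint speeds; "tau": joint torques, N m; "eef_pos": TCP position; "tcp_rot": TCP orientation; "ft_force": force on the tool from outside, world axes, zero at the start; "moment": the same for the moment, N m; "opening": opening from 0.0 (shut) to 1.0 (fully open); "grip_force": force on a finger pad.
Only numpy, scipy, OpenCV 4.12 (cv2) and the standard library are available. Lean on these libraries where they do the work, as an engineer would, in place of code of your own. Each camera call takes 0.05 s, during which the arm holds its last target. There are 200 camera calls.

## Working session

There is one attempt and no reset: what is moved stays moved. The work goes in short steps, Python scripts to look and compute and a tool call to move; the robot and the scene stay as the last step left them, time stands still between calls to the robot, and variables do not carry over. Pictures are saved under pics/ and viewed, at most 10 in all, crops included, and the job is handed in when it is done.

Besides the shell and the picture viewer there is one more tool, called as name(argument=value, ...) on one line, values as JSON. send_rows: Moves the arm, as the interface text tells. Shift numbers are shares of 60 mm and turn numbers shares of 10 degrees, none past 1 either way. Its arguments: {"type":"object","properties":{"series":{"type":"string"},"fingers":{"type":"number"}},"required":["series"]}

```bash
mkdir -p pics; cat > h.py <<'E'
import numpy as np, cv2, pickle
from cell import env
def cap(name):
    c=env.read_camera(name); pickle.dump(c,open(f'{name}.pkl','wb')); return c
def K(c):
    h=c['color'].shape[0]; f=h/2/np.tan(np.radians(c['fovy'])/2)
    return np.array([[f,0,c['cx']],[0,f,c['cy']],[0,0,1.]])
def cloud(c):
    h,w=c['z_map'].shape
    uv=np.stack(np.meshgrid(np.arange(w),np.arange(h)),-1).reshape(-1,1,2).astype(np.float64)
    n=cv2.undistortPointsIter(uv,K(c),np.array(c['distortion'],float),None,None,(3,40,1e-8)).reshape(h,w,2)
    z=c['z_map'][...,None]; p=np.concatenate([n*z,z],-1)
    P=(p-np.array(c['t']))@np.array(c['R']); P[c['z_map']==0]=np.nan
    return P
def proj(c,X):
    X=np.atleast_2d(np.array(X,float))
    return cv2.projectPoints(X,cv2.Rodrigues(np.array(c['R'],float))[0],np.array(c['t'],float),K(c),np.array(c['distortion'],float))[0].reshape(-1,2)
def save(name,im): cv2.imwrite(f'pics/{name}.png',cv2.cvtColor(np.ascontiguousarray(im),cv2.COLOR_RGB2BGR))
E
python3 - <<'E'
from h import *
s=env.state(); print({k:np.round(v,3) for k,v in s.items()})
for n in('scene','top'):
    c=cap(n); save(n+'0',c['color']); print(n,c['fovy'],c['distortion'],-np.array(c['R']).T@c['t'])
E
```

```text
{'t': np.float64(0.0), 'joints': array([-1.447,  0.492,  1.559, -0.   ,  1.092, -0.106]), 'qvel': array([-0.   , -0.001,  0.001,  0.001, -0.002, -0.001]), 'tau': array([-3.0000e-03, -6.1265e+01, -2.5819e+01,  6.9000e-02,  4.8000e-02,
       -0.0000e+00]), 'eef_pos': array([ 142.369, -608.402,  291.671]), 'tcp_rot': array([-3.14, -0.  ,  0.23]), 'ft_force': array([ 0.071,  0.124, -0.257]), 'moment': array([ 0.002, -0.022,  0.013]), 'grip_force': np.float64(0.0), 'opening': np.float64(1.001)}
scene 49.87160440421269 [-0.1319474  0.         0.         0.         0.       ] [1207.06775003  377.54494653 1068.53915516]
top 45.18981008491642 [-0.12473763  0.          0.          0.          0.        ] [ 441.73900497   30.21835966 1584.69595336]
```

View pics/scene0.png

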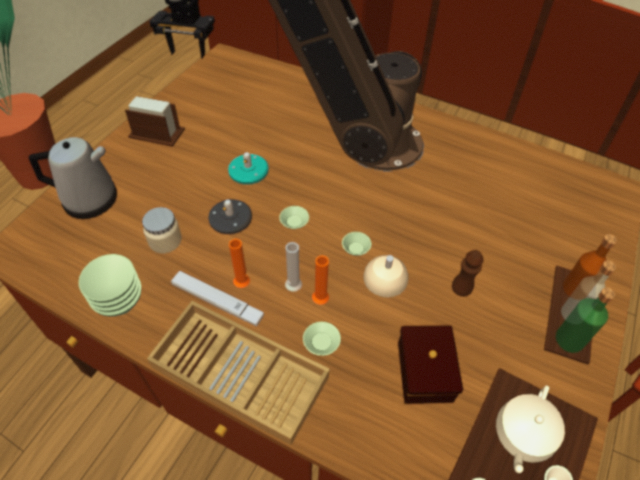

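View pics/top0.png

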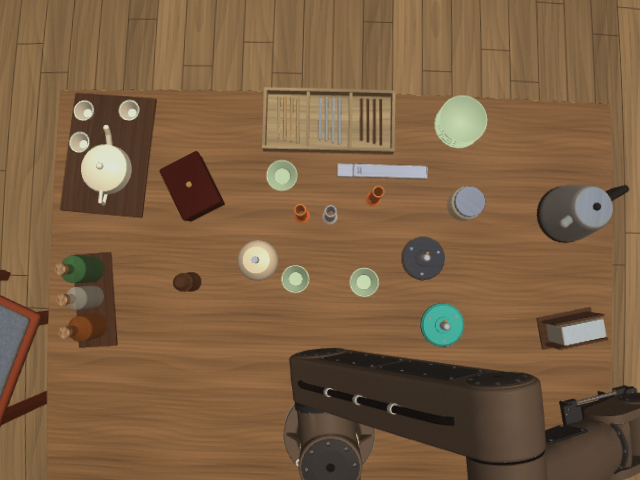

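The table shows these candidates:
- **Stem:** grey tube at scene (292,267), top (330,213). The orange lookalikes are at scene (238,263) and (321,280).
- **Foot:** dark disc at scene (230,215), top (423,258). The turquoise lookalike is at scene (247,168).
- **Shade:** pale dome at scene (386,275), top (258,260). The teapot is at scene (530,425).

I choose the grey tube, the dark foot and the pale dome.

```bash
python3 - <<'E'
from h import *
S=pickle.load(open('scene.pkl','rb'));T=pickle.load(open('top.pkl','rb'))
Ps,Pt=cloud(S),cloud(T)
def reg(n,P,u,v,r,zlo,zhi):
    q=P[v-r:v+r,u-r:u+r].reshape(-1,3); q=q[(q[:,2]>zlo)&(q[:,2]<zhi)]
    print(n,len(q),'med',np.median(q,0).round(1),'min',q.min(0).round(1),'max',q.max(0).round(1))
reg('stem top T',Pt,330,213,16,140,165); reg('stem S',Ps,292,267,28,135,165); reg('stem base S',Ps,292,267,30,20,130)
reg('orange1',Pt,301,213,16,140,165);reg('orange2',Pt,377,195,16,140,165)
reg('foot disc',Pt,423,258,26,3,16);reg('collar',Pt,423,258,26,17,24);reg('stub',Pt,423,258,26,55,75);reg('stubS',Ps,230,210,26,55,75)
reg('foot discS',Ps,230,215,26,3,16)
reg('shade dome',Pt,258,260,24,10,60);reg('knob',Pt,258,260,24,75,95);reg('knobS',Ps,388,262,24,75,95);reg('shadeS',Ps,386,275,30,10,95)
for n,u,v,h in(('dA',282,175,25),('dB',295,279,25),('dC',364,282,25),('jar',467,203,25),('mill',186,282,20),('case',382,171,48)): reg(n,Pt,u,v,h,8,200)
reg('turq',Pt,442,325,26,3,80)
a=cv2.resize(S['color'][190:330,190:350],None,fx=4.5,fy=4.2,interpolation=cv2.INTER_CUBIC); save('crop',a)
E
```

```text
stem top T 42 med [599.9  12.8 148.1] min [583.5  -2.2 142.3] max [611.6  25.4 155.9]
stem S 169 med [599.8  17.7 144.8] min [583.3  -4.9 135.3] max [615.6  88.4 153.2]
stem base S 529 med [610.6  23.   83.5] min [585.   -2.5  20.1] max [616.   94.9 129.9]
orange1 41 med [597.1  88.3 148.2] min [584.3  75.1 140.5] max [612.2 100.5 155.4]
orange2 39 med [ 647.  -106.5  147.4] min [ 635.4 -121.4  140.4] max [662.8 -93.7 156.2]
foot disc 996 med [ 485.1 -242.6   12.2] min [ 419.1 -318.6    3. ] max [ 561.5 -174.7   16. ]
collar 434 med [ 490.  -242.8   18.9] min [ 433.5 -303.5   17. ] max [ 544.9 -187.6   23.8]
stub 47 med [ 489.1 -245.7   61.3] min [ 478.6 -254.5   55.2] max [ 497.6 -235.8   69.1]
stubS 46 med [ 492.7 -245.5   61.9] min [ 482.1 -256.8   55.1] max [ 502.  -234.9   69. ]
foot discS 676 med [ 503.4 -237.8   13. ] min [ 374.8 -369.3    3. ] max [ 581.8 -152.4   16. ]
shade dome 1246 med [471.9 201.8  41.1] min [417.5 145.   10.1] max [526.5 270.9  58.6]
knob 36 med [472.9 206.   85. ] min [465.2 198.9  76.7] max [480.9 213.3  90.4]
knobS 45 med [475.3 205.4  84.8] min [467.2 197.5  75.5] max [483.  213.3  90.1]
shadeS 1430 med [490.1 209.4  40.5] min [409.2 114.3  10. ] max [529.1 260.8  90.1]
dA 558 med [717.5 149.   14.7] min [645.4  77.8   8. ] max [777.2 209.9  32.8]
dB 575 med [437.  115.9  20.1] min [367.   40.2   8. ] max [489.3 170.6  48.1]
dC 435 med [419.5 -86.3  15.5] min [ 359.7 -145.5    8.1] max [477.4 -19.3  28.6]
jar 1000 med [ 634.5 -345.8   86.8] min [ 594.3 -427.8    8. ] max [ 711.9 -297.8  101.4]
mill 454 med [409.4 376.9 107.8] min [372.8 347.7   8.4] max [457.7 453.5 150.4]
case 2679 med [ 740.4 -103.2   19.1] min [ 586.2 -259.8    8. ] max [865.2   5.6 156.2]
turq 1599 med [ 308.2 -299.6   14.6] min [ 235.1 -374.7    3. ] max [ 376.8 -231.    69.3]
```

View pics/crop.png

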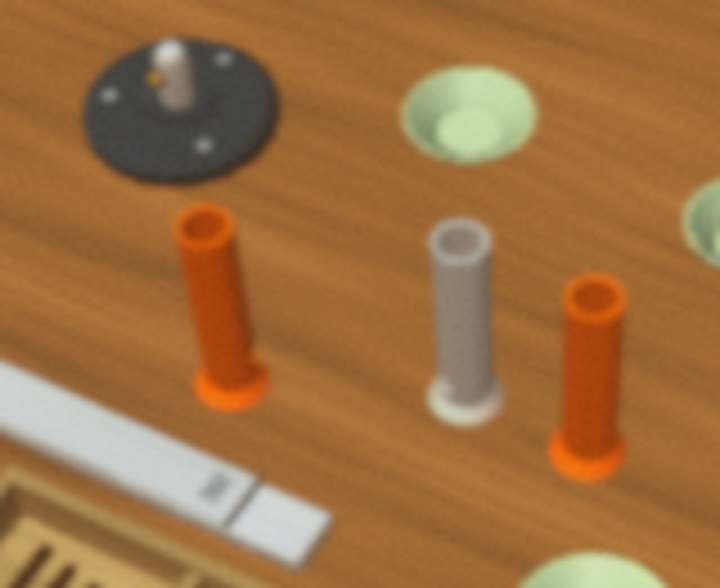

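The crop shows the dark foot with its brass button at crop (153,78), which is scene pixel about (224,208). The grey stem stands at crop (460,320) with no hole on the side facing the camera. Next I work out the button bearing and the wrist camera mounting.

```bash
cat >> h.py <<'E'
from scipy.spatial.transform import Rotation as Ro
def tool(): s=env.state(); return np.array(s['eef_pos']),Ro.from_euler('xyz',s['tcp_rot']).as_matrix()
def go(target,rpy=None,show=True):
    p,R=tool(); d=R.T@(np.array(target)-p); print('shift/60',(d/60).round(3),'|n|',np.linalg.norm(d/60).round(2))
    if rpy is not None:
        rv=Ro.from_matrix(R.T@Ro.from_euler('xyz',rpy).as_matrix()).as_rotvec(degrees=True); print('turn/10',(rv/10).round(3))
def ray(c,uv,z):
    n=cv2.undistortPointsIter(np.array([[uv]],float),K(c),np.array(c['distortion'],float),None,None,(3,40,1e-8)).ravel()
    R=np.array(c['R']);C=-R.T@c['t'];d=R.T@np.array([n[0],n[1],1]); return C+d*(z-C[2])/d[2]
E
python3 - <<'E'
from h import *
S=pickle.load(open('scene.pkl','rb'));T=pickle.load(open('top.pkl','rb'))
print('button S',ray(S,(224,208.6),47))
Pt,Ps=cloud(T),cloud(S)
for P in(Pt,Ps):
  m=(np.hypot(P[...,0]-490,P[...,1]+245)<16)&(P[...,2]>35); q=P[m]; print(len(q),q[:,:2].mean(0), q.max(0))
W=cap('wrist'); p,R=tool(); print('cam in tool',R.T@(-np.array(W['R']).T@W['t']-p)); print('cam axes in tool',(np.array(W['R'])@R).round(3),W['fovy'])
print(p); go([490,-245,300],[np.pi,0,0.23])
E
```

```text
button S [ 501.89814481 -253.51389693   47.        ]
68 [ 489.39734589 -244.55177986] [ 503.15313508 -235.15884636   69.10107217]
93 [ 494.08028429 -244.27718905] [ 504.14261961 -234.87590669   68.97187893]
cam in tool [ 83.56949017   0.27455934 -92.64383688]
cam axes in tool [[ 0.     1.    -0.   ]
 [-0.956 -0.    -0.295]
 [-0.295  0.     0.956]] 62.82005701507364
[ 142.34171378 -608.46329296  291.79596763]
shift/60 [ 7.022 -4.579 -0.132] |n| 8.38
turn/10 [-0.005 -0.    -0.001]
```

send_rows(series="0.7 -0.46 0 0 0 0;0.7 -0.46 0 0 0 0;0.7 -0.46 0 0 0 0;0.7 -0.46 0 0 0 0;0.7 -0.46 0 0 0 0")

```text
t: 0.78
eef_pos: [316.3, -425.1, 292.2]
tcp_rot: [-3.142, 0.0, 0.23]
ft_force: [0.8, -0.4, 0.1]
opening: 0.995
grip_force: 0.0
```

send_rows(series="0.7 -0.46 0 0 0 0;0.7 -0.46 0 0 0 0;0.7 -0.46 0 0 0 0;0.7 -0.46 0 0 0 0;0.7 -0.46 0 0 0 0")

```text
t: 1.4
eef_pos: [489.4, -242.8, 292.2]
tcp_rot: [-3.142, 0.0, 0.23]
ft_force: [0.2, -0.8, -0.2]
opening: 1.0
grip_force: 0.0
```

send_rows(series="0 0 0 0 0 0;0 0 0 0 0 0")

```text
t: 1.65
eef_pos: [488.2, -244.2, 292.0]
tcp_rot: [-3.141, 0.001, 0.23]
ft_force: [-0.5, -0.3, 0.6]
opening: 1.0
grip_force: 0.0
```

```bash
python3 - <<'E'
from h import *
W=cap('wrist'); print(tool()[0]); u,v=proj(W,[490,-245,47])[0]; print(u,v)
P=cloud(W)
for zl,zh in((50,75),(62,75),(40,54),(17,23)):
  m=(np.hypot(P[...,0]-491,P[...,1]+245)<25)&(P[...,2]>zl)&(P[...,2]<zh);q=P[m];print(zl,len(q),q.mean(0),q.min(0),q.max(0))
h=W['color'].astype(int); hsv=cv2.cvtColor(W['color'],cv2.COLOR_RGB2HSV)
x0,y0=int(u)-75,int(v)-65; save('foot',cv2.resize(W['color'][max(y0,0):y0+130,max(x0,0):x0+150],None,fx=5,fy=4.5,interpolation=cv2.INTER_CUBIC)); print(x0,y0)
save('wfoot',W['color'])
E
```

```text
[ 487.97492576 -244.68354617  292.10273165]
324.99901716293004 217.38829703944367
50 578 [ 490.76383803 -248.63025818   61.02639524] [ 477.21292188 -259.25045373   50.07073779] [ 504.58174502 -238.10677732   67.40406953]
62 292 [ 488.77676254 -248.59954104   64.62648475] [ 479.90702517 -256.67955847   62.01001314] [ 497.50808206 -240.69287699   67.40406953]
40 139 [ 498.99090962 -249.39100632   49.15318197] [ 488.1372461  -259.21682124   40.10781463] [ 504.85970053 -238.13916112   53.60776464]
17 1110 [ 494.41189707 -244.46536145   19.71294694] [ 466.63348531 -269.74249737   17.00205452] [ 515.63590837 -220.38311858   22.84246521]
249 152
```

View pics/foot.png

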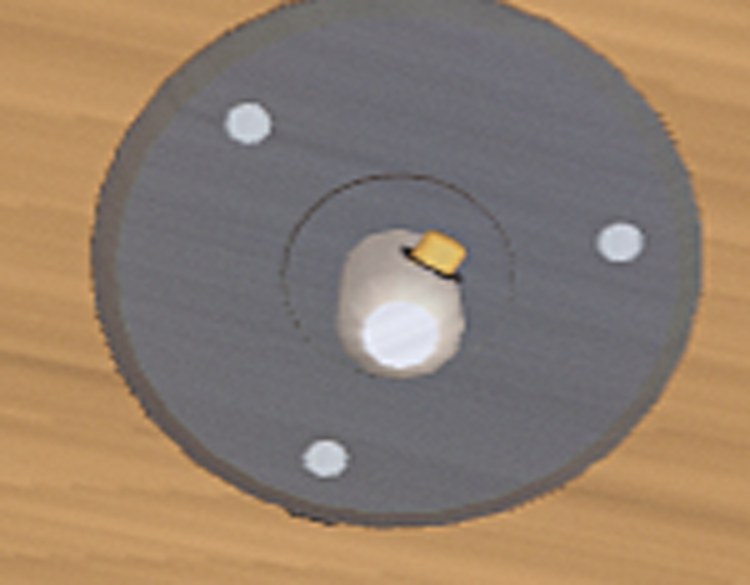

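The crop shows the brass button at crop (440,253), up and to the right of the stub's bright tip at (400,335).

```bash
python3 - <<'E'
from h import *
W=pickle.load(open('wrist.pkl','rb'))
f=lambda x,y:(249+x/5-.4,152+y/4.5-.4)
b=ray(W,f(440,253),47.5); s=ray(W,f(400,335),65)
print(b,s,np.degrees(np.arctan2(*(b-s)[1::-1])))
# screws -> disc centre
from itertools import combinations
q=np.array([ray(W,f(*p),13)[:2] for p in((248,123),(620,242),(326,459))])
A=2*(q[1:]-q[0]);print(q,np.linalg.solve(A,(q[1:]**2).sum(1)-(q[0]**2).sum()))
# disc ellipse by colour: project dark pixels, top surface
P=cloud(W); hsv=cv2.cvtColor(W['color'],cv2.COLOR_RGB2HSV)
m=(hsv[...,1]<70)&(P[...,2]>9)&(P[...,2]<17)&(np.hypot(P[...,0]-490,P[...,1]+246)<75)
print(np.median(P[m][:,2])); c,r=cv2.minEnclosingCircle(P[m][:,:2].astype(np.float32)); print(c,r)
T=pickle.load(open('top.pkl','rb'));S=pickle.load(open('scene.pkl','rb'))
for C in(T,S):
  P=cloud(C);hsv=cv2.cvtColor(C['color'],cv2.COLOR_RGB2HSV)
  m=(hsv[...,2]<110)&(hsv[...,1]<90)&(P[...,2]>4)&(P[...,2]<20)&(np.hypot(P[...,0]-490,P[...,1]+246)<75)
  print(cv2.minEnclosingCircle(P[m][:,:2].astype(np.float32)),P[m].mean(0))
p,R=tool(); go([602,12,300],[np.pi,0,.23])
E
```

```text
[ 500.81323513 -252.88553395   47.5       ] [ 487.65554428 -248.62071269   65.        ] -17.959139437059722
[[ 512.56389362 -213.75754499]
 [ 504.05645541 -288.90660927]
 [ 443.23498072 -244.58479033]] [ 486.66369204 -248.88153281]
16.17069714212683
(487.5036315917969, -248.4683837890625) 60.17924118041992
((487.92364501953125, -246.8939971923828), 60.3494758605957) [ 488.149769   -245.28620081   14.38620478]
((492.9644775390625, -246.32595825195312), 59.67551803588867) [ 499.28626009 -241.05973771   15.62755576]
shift/60 [ 2.823 -3.734 -0.132] |n| 4.68
turn/10 [-0.     0.002 -0.004]
```

```bash
python3 - <<'E'
from h import *
go([569,67,270],[np.pi,0,np.radians(120)])
E
```

```text
shift/60 [ 2.496 -4.752  0.368] |n| 5.38
turn/10 [-2.0000e-03  1.0000e-03 -1.0686e+01]
```

send_rows(series="0.42 -0.79 0.06 0 0 0;0.42 -0.79 0.06 0 0 0;0.42 -0.79 0.06 0 0 0;0.42 -0.79 0.06 0 0 0;0.42 -0.79 0.06 0 0 0")

```text
t: 2.33
eef_pos: [557.3, 15.5, 274.3]
tcp_rot: [3.141, -0.0, 0.228]
ft_force: [1.4, -0.4, 0.5]
opening: 1.002
grip_force: 0.0
```

send_rows(series="0.42 -0.79 0.06 0 0 0;0 0 0 0 0 -1;0 0 0 0 0 -1;0 0 0 0 0 -1;0 0 0 0 0 -1")

```text
t: 2.95
eef_pos: [570.9, 65.7, 270.6]
tcp_rot: [3.142, 0.0, 0.932]
ft_force: [0.3, -0.7, -0.3]
opening: 1.0
grip_force: 0.0
```

send_rows(series="0 0 0 0 0 -1;0 0 0 0 0 -1;0 0 0 0 0 -1;0 0 0 0 0 -1;0 0 0 0 0 -1")

```text
t: 3.58
eef_pos: [570.9, 65.7, 270.6]
tcp_rot: [-3.141, 0.0, 1.804]
ft_force: [-0.4, -0.9, -0.1]
opening: 0.997
grip_force: 0.0
```

send_rows(series="0 0 0 0 0 -1;0 0 0 0 0 -0.7;0 0 0 0 0 0;0 0 0 0 0 0")

```text
t: 4.08
eef_pos: [570.9, 66.4, 270.6]
tcp_rot: [-3.141, 0.0, 2.094]
ft_force: [0.6, -0.2, 0.2]
opening: 1.002
grip_force: 0.0
```

```bash
python3 - <<'E'
from h import *
W=cap('wrist'); save('w120',W['color']); print(tool()[0],env.state()['tcp_rot'],env.state()['joints'])
print(proj(W,[[600,13,150],[600,13,0]]))
P=cloud(W); m=(np.hypot(P[...,0]-600,P[...,1]-13)<30)&(P[...,2]>144)
print(m.sum(), cv2.minEnclosingCircle(P[m][:,:2].astype(np.float32)),P[m].mean(0))
a=np.radians(120); c=P[m][:,:2].mean(0); R=14.5
go(np.r_[600+62*np.cos(np.radians(215)),13+62*np.sin(np.radians(215)),270],[np.pi,0,np.radians(215)])
E
```

```text
[570.92484584  66.62614049 270.63190229] [-3.14154085e+00  1.35060298e-04  2.09425397e+00] [ 1.32038938e-03  4.42804067e-01  1.71023709e+00 -1.71092199e-04
  9.88529046e-01 -5.22043165e-01]
[[322.16736594 360.20019666]
 [322.99257164 272.32185759]]
449 ((595.81884765625, 12.614144325256348), 14.556265830993652) [591.59307274  20.04291113 148.53211621]
shift/60 [-1.107 -1.056  0.011] |n| 1.53
turn/10 [-1.000e-03  0.000e+00 -9.501e+00]
```

View pics/w120.png

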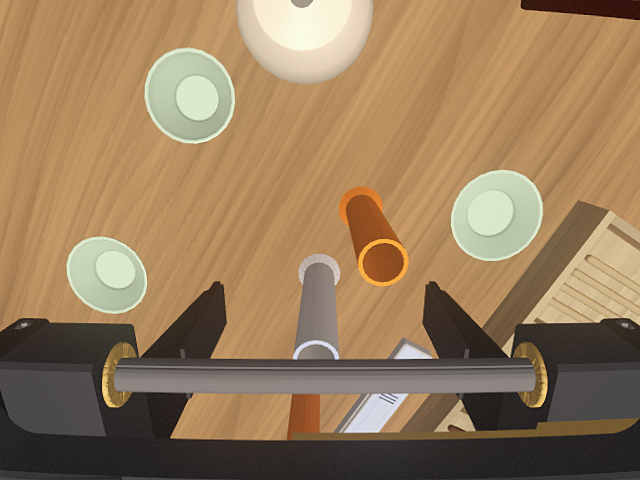

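The grey stem shows from (319,270) to (318,345) with no hole on this side, and the gripper rail lies below it. I turn on round the stem.

send_rows(series="-0.55 -0.53 0 0 0 0;-0.55 -0.53 0 0 0 -0.9;0 0 0 0 0 -1;0 0 0 0 0 -1;0 0 0 0 0 -1")

```text
t: 4.75
eef_pos: [549.0, -22.2, 270.6]
tcp_rot: [-3.142, 0.0, 2.781]
ft_force: [-1.0, 0.2, -0.0]
opening: 0.997
grip_force: 0.0
```

send_rows(series="0 0 0 0 0 -1;0 0 0 0 0 -1;0 0 0 0 0 -1;0 0 0 0 0 -1;0 0 0 0 0 -1")

```text
t: 5.38
eef_pos: [549.1, -22.0, 270.6]
tcp_rot: [-3.141, -0.0, -2.629]
ft_force: [0.4, -0.2, 0.5]
opening: 1.002
grip_force: 0.0
```

send_rows(series="0 0 0 0 0 -0.6;0 0 0 0 0 0;0 0 0 0 0 0")

```text
t: 5.75
eef_pos: [549.1, -21.9, 270.6]
tcp_rot: [-3.142, -0.0, -2.531]
ft_force: [-0.1, -0.4, -0.2]
opening: 0.998
grip_force: 0.0
```

```bash
python3 - <<'E'
from h import *
W=cap('wrist'); print(tool()[0],env.state()['tcp_rot'],env.state()['joints'])
print(proj(W,[[600,13,150],[600,13,0]]))
P=cloud(W); m=(np.hypot(P[...,0]-600,P[...,1]-13)<30)&(P[...,2]>144)
print(m.sum(), cv2.minEnclosingCircle(P[m][:,:2].astype(np.float32)),P[m].mean(0))
save('w215',cv2.resize(W['color'][230:390,240:400],None,fx=3.7,fy=3.7,interpolation=cv2.INTER_CUBIC))
E
```

```text
[549.09387017 -21.86728076 270.62161785] [-3.14148932e+00 -4.40648892e-05 -2.53032157e+00] [-1.59976108e-01  4.08351863e-01  1.77112645e+00 -1.27753887e-04
  9.62073916e-01 -2.34197047e+00]
[[323.81281118 362.38970803]
 [324.03845098 273.94721471]]
485 ((595.5299682617188, 10.799437522888184), 14.708271980285645) [588.8104537    5.58084456 148.46580391]
```

View pics/w215.png

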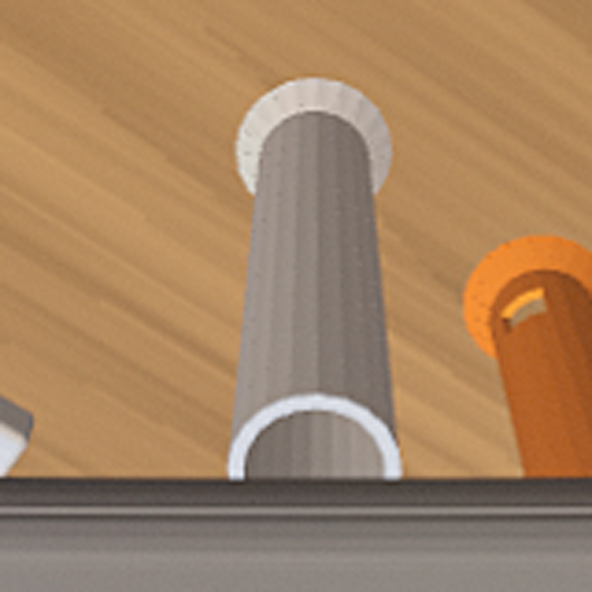

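No hole on the grey stem here either (crop about (315,260)), while the orange tube does show one at (525,305). So the grey stem's hole must face roughly −60°. I rotate back to look there.

send_rows(series="0 0 0 0 0 1;0 0 0 0 0 1;0 0 0 0 0 1;0 0 0 0 0 1;0 0 0 0 0 1")

```text
t: 6.42
eef_pos: [549.1, -21.8, 270.6]
tcp_rot: [-3.142, 0.0, 2.875]
ft_force: [0.6, 1.0, 0.4]
opening: 0.997
grip_force: 0.0
```

send_rows(series="0 0 0 0 0 1;0 0 0 0 0 1;0 0 0 0 0 1;0 0 0 0 0 1;0 0 0 0 0 1")

```text
t: 7.05
eef_pos: [549.1, -21.8, 270.6]
tcp_rot: [-3.142, 0.0, 2.002]
ft_force: [0.5, 0.5, 0.1]
opening: 1.003
grip_force: 0.0
```

send_rows(series="0 0 0 0 0 1;0 0 0 0 0 1;0 0 0 0 0 1;0 0 0 0 0 1;0 0 0 0 0 1")

```text
t: 7.68
eef_pos: [549.1, -21.8, 270.6]
tcp_rot: [3.142, 0.0, 1.13]
ft_force: [-0.0, -0.2, -0.1]
opening: 1.005
grip_force: 0.0
```

send_rows(series="0 0 0 0 0 1;0 0 0 0 0 1;0 0 0 0 0 1;0 0 0 0 0 1;0 0 0 0 0 1")

```text
t: 8.3
eef_pos: [549.1, -21.8, 270.6]
tcp_rot: [3.142, 0.0, 0.257]
ft_force: [-0.0, -0.0, 0.3]
opening: 1.001
grip_force: 0.0
```

send_rows(series="0 0 0 0 0 1;0 0 0 0 0 1;0 0 0 0 0 1;0 0 0 0 0 1;0 0 0 0 0 1")

```text
t: 8.93
eef_pos: [549.1, -21.8, 270.6]
tcp_rot: [3.141, -0.0, -0.616]
ft_force: [-0.2, -0.6, -0.4]
opening: 0.999
grip_force: 0.0
```

```bash
python3 - <<'E'
from h import *
s=env.state(); print(s['joints'],s['tcp_rot'])
go([635,-38,270],[np.pi,0,np.radians(-43)])
E
```

```text
[-1.59917275e-01  4.08389944e-01  1.77114882e+00 -1.28282075e-04
  9.62103132e-01  2.02652164e+00] [ 3.14147648e+00 -2.09647287e-06 -6.15569236e-01]
shift/60 [ 1.325 -0.607  0.01 ] |n| 1.46
turn/10 [ 0.001 -0.     0.773]
```

send_rows(series="0.66 -0.3 0 0 0 0;0.66 -0.3 0 0 0 0;0 0 0 0 0 0.75;0 0 0 0 0 0")

```text
t: 9.43
eef_pos: [634.7, -37.6, 270.1]
tcp_rot: [3.141, 0.001, -0.74]
ft_force: [0.1, 0.8, -0.1]
opening: 1.002
grip_force: 0.0
```

```bash
python3 - <<'E'
from h import *
W=cap('wrist'); print(tool()[0],env.state()['tcp_rot'])
print(proj(W,[[600,13,150],[600,13,0]]))
P=cloud(W); m=(np.hypot(P[...,0]-600,P[...,1]-13)<30)&(P[...,2]>144)
print(m.sum(), cv2.minEnclosingCircle(P[m][:,:2].astype(np.float32)),P[m].mean(0))
save('wm43',cv2.resize(W['color'][230:390,240:400],None,fx=3.7,fy=3.7,interpolation=cv2.INTER_CUBIC))
E
```

```text
[634.50586662 -37.46702339 270.40516695] [ 3.14131045e+00  3.56874224e-04 -7.37294445e-01]
[[301.38586611 359.96717034]
 [309.56931268 272.06609637]]
425 ((597.5866088867188, 9.549701690673828), 14.567668914794922) [603.75960056   3.43380154 148.48776353]
```

View pics/wm43.png

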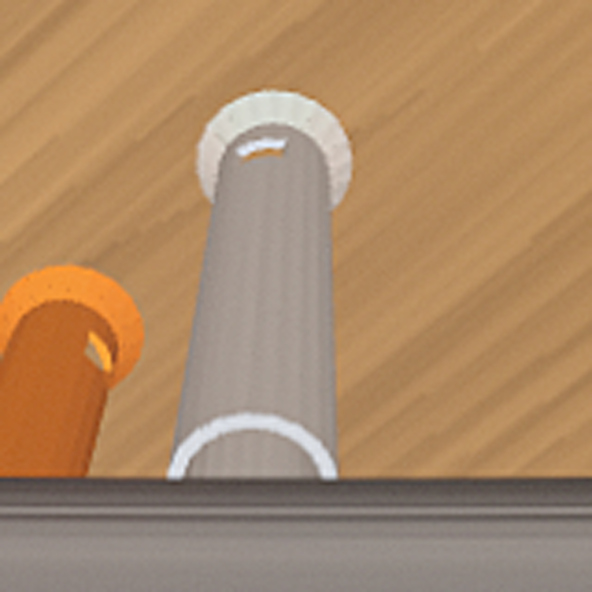

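The hole shows at crop (262,148) on the grey stem, close to this view's bearing.

```bash
python3 - <<'E'
from h import *
W=pickle.load(open('wrist.pkl','rb'))
c=np.array([597.6,9.5])
for uv in((310.4,269.6),(304.5,270.5),(316.8,268.3)):
  h=ray(W,uv,27)[:2]-c; print(h,np.hypot(*h),np.degrees(np.arctan2(h[1],h[0])))
# check centre low: silhouette at z~27: crop x 216..328, y~190 
for uv in((240+216/3.7-.4,230+190/3.7),(240+329/3.7-.4,230+190/3.7)): print(ray(W,uv,35)[:2])
go([599,11.5,175],[np.pi,0,np.radians(-43)])
E
```

```text
[10.84054026 -6.68728723] 12.737233749388649 -31.66950914171891
[13.83502685 -2.09533353] 13.99279781410648 -8.612074793841337
[  7.82981103 -11.87390583] 14.223065084332097 -56.59861204805302
[609.78593073  16.51656891]
[591.22643402  -3.82905286]
shift/60 [-0.986 -0.207  1.59 ] |n| 1.88
turn/10 [0.002 0.002 0.076]
```

Hole bearing is about −32° and button bearing about −18°, so the turn is about +14°. Now I grasp the stem at z≈108.

send_rows(series="-0.49 -0.1 0 0 0 0;-0.49 -0.1 0 0 0 0;0 0 0.6 0 0 0;0 0 0.6 0 0 0;0 0 0.5 0 0 0", fingers=0.75)

```text
t: 10.1
eef_pos: [598.7, 11.1, 167.9]
tcp_rot: [3.142, -0.0, -0.736]
ft_force: [1.7, -0.1, -0.5]
opening: 0.749
grip_force: 0.0
```

send_rows(series="0 0 0 0 0 0;0 0 0 0 0 0;0 0 0 0 0 0;0 0 0 0 0 0;0 0 0 0 0 0", fingers=0.1)

```text
t: 10.72
eef_pos: [599.4, 11.0, 169.1]
tcp_rot: [-3.141, -0.001, -0.739]
ft_force: [-0.1, 0.8, 0.5]
opening: 0.308
grip_force: 29.9
```

send_rows(series="0 0 0 0 0 0;0 0 0 0 0 0;0 0 0 0 0 0")

```text
t: 11.1
eef_pos: [599.5, 11.0, 169.0]
tcp_rot: [-3.141, -0.001, -0.739]
ft_force: [-0.2, 0.1, 5.7]
opening: 0.305
grip_force: 29.9
```

send_rows(series="0 0 -0.4 0 0 0;0 0 -0.7 0 0 0;0 0 -0.7 0 0 0;0 0 0 0 0 0;0 0 0 0 0 0")

```text
t: 11.72
eef_pos: [598.7, 10.9, 275.3]
tcp_rot: [3.14, 0.001, -0.739]
ft_force: [-0.2, 0.4, -1.9]
opening: 0.305
grip_force: 29.9
```

```bash
python3 - <<'E'
from h import *
W=cap('wrist'); p,R=tool(); print(p,env.state()['ft_force'])
P=cloud(W); Q=(P-p)@R   # tool frame
m=(np.hypot(Q[...,0],Q[...,1])<22)&(Q[...,2]>-5)&(Q[...,2]<40); print(m.sum(), Q[m].min(0),Q[m].max(0))
mm=(np.hypot(Q[...,0],Q[...,1])<28)&(Q[...,2]>135)&(Q[...,2]<185); q=Q[mm]; print(len(q),q.min(0),q.max(0))
for z in(90,110,130,150):
  k=(np.hypot(Q[...,0],Q[...,1])<24)&(abs(Q[...,2]-z)<8); q=Q[k]; print(z,len(q),q[:,:2].min(0),q[:,:2].max(0)) if len(q) else 0
save('held',W['color'])
go([488,-247,300],[np.pi,0,np.radians(-43+6)])
E
```

```text
[598.71823984  10.94185317 274.99226144] [ 0.23179196  0.00649282 -1.69596381]
6100 [-17.98580236 -18.72531464  -4.9955218 ] [12.99829696 18.87239861 39.98660047]
1376 [-13.329459   -19.51101518 135.0312662 ] [ 18.55249245  21.12342369 168.94677439]
90 613 [ -1.03548512 -13.63957809] [13.0435723  15.16538033]
110 463 [ -1.09329542 -13.58035987] [12.85757232 15.27829467]
130 343 [ -0.45206056 -13.41581445] [12.73253314 15.18310916]
150 308 [ -1.39803729 -13.37959131] [12.62456805 15.47150883]
shift/60 [ 1.531  4.421 -0.412] |n| 4.7
turn/10 [ 0.009  0.013 -0.534]
```

View pics/held.png

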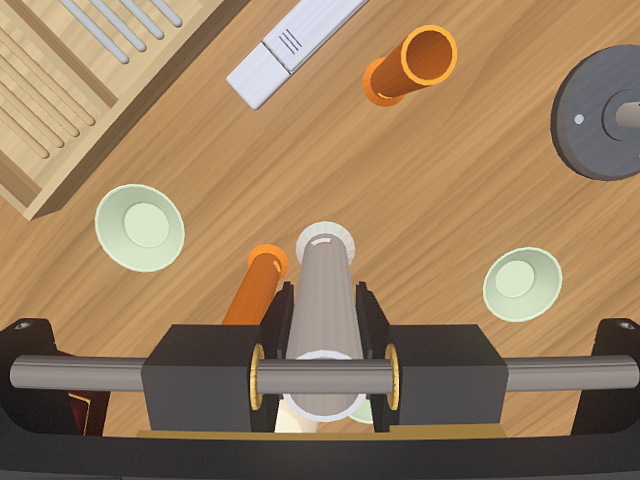

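The stem is held straight, with its hole at (320,241) facing the wrist camera. Next I compute the hole and button bearings in the tool frame.

```bash
python3 - <<'E'
from h import *
W=pickle.load(open('wrist.pkl','rb')); p,R=tool()
print(env.state()['tcp_rot'])
P=cloud(W); hsv=cv2.cvtColor(W['color'],cv2.COLOR_RGB2HSV)
c=p+R@[-1.9,.85,142]
for u in(308,320,332):
  h=ray(W,(u,241),p[2]-142)[:2]-c[:2]; print(u,np.hypot(*h),np.degrees(np.arctan2(h[1],h[0])))
sub=W['color'][232:250,300:342]; print(sub.sum(-1)[::2,::2])
E
```

```text
[ 3.13984557e+00  2.10208581e-03 -7.38943400e-01]
308 17.482763602797142 -4.405550818450861
320 14.162138663718812 -29.1052746592405
332 14.427366645248439 -59.526994576468674
[[387 619 638 641 639 634 638 647 647 639 652 665 677 654 665 648 644 638
  647 591 614]
 [541 632 623 638 645 601 637 650 650 557 450 460 463 458 459 456 536 660
  650 640 622]
 [646 594 624 630 641 642 622 539 449 468 473 477 468 461 474 485 468 459
  520 656 627]
 [629 628 629 626 637 636 440 466 458 446 542 628 691 632 632 578 466 475
  470 455 659]
 [618 624 629 630 624 413 446 476 702 661 664 679 669 663 688 458 475 471
  474 454 452]
 [611 620 627 625 408 484 694 671 680 691 563 380 383 383 428 400 477 479
  482 460 463]
 [609 613 623 507 428 435 510 661 459 434 450 486 478 482 486 471 471 471
  483 465 465]
 [610 599 619 401 433 454 466 441 470 470 476 480 473 473 473 484 469 474
  477 464 461]
 [600 614 538 425 437 464 461 471 467 467 472 476 475 466 471 479 467 470
  478 475 470]]
```

send_rows(series="0.3 0.88 -0.06 0 0 0;0.3 0.88 -0.06 0 0 0;0.3 0.88 -0.06 0 0 0;0.3 0.88 -0.06 0 0 0;0.3 0.88 -0.06 0 0 0")

```text
t: 12.4
eef_pos: [486.9, -246.2, 293.2]
tcp_rot: [3.141, 0.002, -0.739]
ft_force: [-0.4, 0.9, -1.0]
opening: 0.306
grip_force: 29.9
```

send_rows(series="0 0 0 0 0 -0.7;0 0 0 0 0 -0.7;0 0 0 0 0 0;0 0 0 0 0 0")

```text
t: 12.9
eef_pos: [488.0, -244.6, 293.8]
tcp_rot: [-3.142, 0.001, -0.497]
ft_force: [-0.5, 0.7, -2.3]
opening: 0.306
grip_force: 29.9
```

```bash
cat > foot.py <<'E'
from h import *
W=cap('wrist'); p,R=tool(); s=env.state(); print(p,s['tcp_rot'],s['ft_force'])
P=cloud(W); Q=(P-p)@R; hsv=cv2.cvtColor(W['color'],cv2.COLOR_RGB2HSV)
m=(P[...,2]>11)&(P[...,2]<17.5)&(hsv[...,1]<80)&(np.hypot(P[...,0]-488,P[...,1]+247)<80)
q=Q[m][:,:2].astype(np.float32); h=cv2.convexHull(q).reshape(-1,2)
print(len(q),'enclosing',cv2.minEnclosingCircle(q),np.median(P[m][:,2]))
a=np.c_[2*h,np.ones(len(h))]; sol=np.linalg.lstsq(a,(h**2).sum(1),rcond=None)[0]; print('lsq',sol[:2],np.sqrt(sol[2]+sol[0]**2+sol[1]**2))
b=(hsv[...,0]>14)&(hsv[...,0]<32)&(hsv[...,1]>120)&(hsv[...,2]>120)&(np.hypot(P[...,0]-488,P[...,1]+247)<24)&(P[...,2]>30)&(P[...,2]<60)
if b.sum(): v,u=np.argwhere(b).mean(0); print('brass',b.sum(),u,v,Q[b].mean(0),ray(W,(u,v),47)-0)
E
python3 foot.py
```

```text
[ 488.03383798 -244.58323179  294.04862211] [-3.14156195e+00  1.01603862e-03 -4.96341169e-01] [-0.99714994  0.33568436 -1.54972357]
6952 enclosing ((2.3021559715270996, 3.588468313217163), 59.63341522216797) 16.353457851723427
lsq [2.33688488 3.67078524] 59.22713773285889
brass 55 324.8181818181818 202.1090909090909 [ 15.91510073   1.03126512 243.78866219] [ 500.74056278 -252.63739999   47.        ]
```

send_rows(series="0.07 0.046 0 0 0 0.1;0 0 0.4 0 0 0;0 0 0.4 0 0 0;0 0 0 0 0 0;0 0 0 0 0 0")

```text
t: 13.58
eef_pos: [490.8, -249.5, 247.4]
tcp_rot: [3.141, -0.001, -0.513]
ft_force: [0.4, -0.1, -1.7]
opening: 0.305
grip_force: 29.9
```

```bash
python3 foot.py; python3 - <<'E'
from h import *
W=pickle.load(open('wrist.pkl','rb'));p,R=tool();Q=(cloud(W)-p)@R
for a,b in((90,120),(120,150),(150,166),(160,172)):
  k=(np.hypot(Q[...,0]+2,Q[...,1]-1)<24)&(Q[...,2]>a)&(Q[...,2]<b); q=Q[k]; print(a,len(q),q.min(0),q.max(0))
E
```

```text
[ 490.77487932 -249.47420985  247.60087617] [ 3.14138657e+00 -1.48448801e-03 -5.12375117e-01] [ 0.52329435 -0.2748739  -1.81196488]
8914 enclosing ((-2.9953227043151855, 0.6656429171562195), 59.65673828125) 16.4020642936599
lsq [-2.91311461  0.62654873] 59.24610709960866
brass 37 320.43243243243245 218.9189189189189 [ 12.28441214  -2.47119417 197.6759417 ] [ 502.31220865 -253.14624195   47.        ]
90 940 [ -1.37252011 -13.5485842   90.00487785] [ 12.67418608  15.30583195 119.98469012]
120 615 [ -1.5210179  -13.22952571 120.00692737] [ 12.74682431  15.58244104 149.8871454 ]
150 858 [-11.48196153 -17.86323721 150.04759211] [ 17.26471256  20.35186418 165.99348289]
160 912 [-13.42604217 -19.42058098 160.03715865] [ 18.37551194  21.37677049 169.27825671]
```

send_rows(series="-0.015 -0.004 0.1 0 0 0;0 0 0.17 0 0 0;0 0 0.17 0 0 0;0 0 0 0 0 0")

```text
t: 14.12
eef_pos: [489.5, -248.4, 219.2]
tcp_rot: [-3.142, 0.002, -0.512]
ft_force: [-0.2, 0.1, -1.6]
opening: 0.307
grip_force: 29.9
```

send_rows(series="0 0 0.05 0 0 0;0 0 0.05 0 0 0;0 0 0 0 0 0")

```text
t: 14.5
eef_pos: [490.1, -248.8, 214.4]
tcp_rot: [3.142, -0.001, -0.512]
ft_force: [2.0, -0.4, -1.1]
opening: 0.308
grip_force: 29.9
```

send_rows(series="0 0 0.04 0 0 0;0 0 0.04 0 0 0;0 0 0 0 0 0")

```text
t: 14.88
eef_pos: [489.8, -248.6, 209.3]
tcp_rot: [3.141, -0.0, -0.512]
ft_force: [3.0, -1.8, -2.0]
opening: 0.309
grip_force: 30.0
```

send_rows(series="0 0 0.05 0 0 0;0 0 0.05 0 0 0;0 0 0 0 0 0")

```text
t: 15.25
eef_pos: [489.7, -248.5, 203.0]
tcp_rot: [3.142, 0.001, -0.512]
ft_force: [3.1, -2.0, -3.6]
opening: 0.306
grip_force: 30.0
```

send_rows(series="0 0 0.05 0 0 0;0 0 0.05 0 0 0;0 0 0 0 0 0")

```text
t: 15.62
eef_pos: [489.6, -248.5, 197.1]
tcp_rot: [3.142, 0.001, -0.512]
ft_force: [3.3, -0.8, -3.2]
opening: 0.309
grip_force: 30.0
```

send_rows(series="0 0 0.05 0 0 0;0 0 0.03 0 0 0;0 0 0 0 0 0")

```text
t: 16.0
eef_pos: [489.6, -248.5, 192.3]
tcp_rot: [3.142, 0.001, -0.512]
ft_force: [2.7, -1.5, -4.3]
opening: 0.305
grip_force: 30.0
```

send_rows(series="0 0 0.02 0 0 0;0 0 0.02 0 0 0;0 0 0 0 0 0")

```text
t: 16.38
eef_pos: [489.4, -248.4, 190.0]
tcp_rot: [3.142, 0.001, -0.512]
ft_force: [0.2, 0.0, -2.3]
opening: 0.307
grip_force: 30.0
```

send_rows(series="0 0 0.015 0 0 0;0 0 0.015 0 0 0;0 0 0 0 0 0")

```text
t: 16.75
eef_pos: [489.7, -248.6, 188.9]
tcp_rot: [3.141, -0.0, -0.512]
ft_force: [-0.9, -0.5, 5.9]
opening: 0.301
grip_force: 30.0
```

```bash
python3 - <<'E'
from h import *
s=env.state(); print(s['ft_force'],s['moment'],s['eef_pos'])
W=cap('wrist'); u,v=proj(W,[502,-252.5,47])[0].astype(int); print(u,v)
p,R=tool();Q=(cloud(W)-p)@R
save('pop',cv2.resize(W['color'][v-50:v+50,u-60:u+60],None,fx=5,fy=5,interpolation=cv2.INTER_CUBIC))
E
```

```text
[-0.93874897 -0.52208306  5.90942645] [0.33532418 0.41566115 0.01532229] [ 489.70684871 -248.56665015  188.9172125 ]
319 239
```

View pics/pop.png

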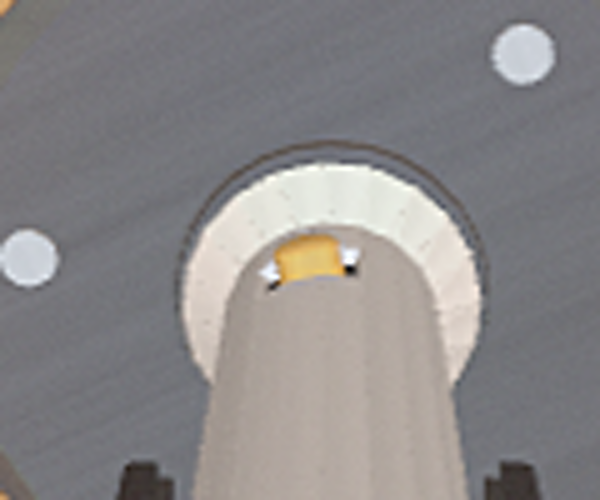

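The brass button (310,258 in the crop) has popped cleanly through the hole, centred, and the flare sits on the collar. I release and lift.

send_rows(series="0 0 -0.015 0 0 0;0 0 0 0 0 0;0 0 0 0 0 0")

```text
t: 17.18
eef_pos: [489.7, -248.6, 189.2]
tcp_rot: [3.142, 0.0, -0.512]
ft_force: [0.4, -0.1, -1.6]
opening: 0.304
grip_force: 30.0
```

send_rows(series="0 0 0 0 0 0;0 0 0 0 0 0;0 0 0 0 0 0;0 0 0 0 0 0", fingers=0.6)

```text
t: 17.68
eef_pos: [489.8, -248.6, 189.3]
tcp_rot: [3.142, -0.0, -0.512]
ft_force: [-0.0, -1.7, 0.4]
opening: 0.595
grip_force: 0.0
```

send_rows(series="0 0 -0.3 0 0 0;0 0 -0.6 0 0 0;0 0 -0.6 0 0 0;0 0 -0.45 0 0 0;0 0 0 0 0 0")

```text
t: 18.3
eef_pos: [490.1, -248.8, 308.1]
tcp_rot: [3.141, -0.004, -0.512]
ft_force: [-0.1, -0.5, -1.1]
opening: 0.601
grip_force: 0.0
```

```bash
cat > stem.py <<'E'
from h import *
W=cap('wrist'); p,R=tool(); s=env.state(); print(p,s['tcp_rot'],s['ft_force'])
P=cloud(W); m=(P[...,2]>164)&(P[...,2]<176)&(np.hypot(P[...,0]-489,P[...,1]+248)<30)
q=((P-p)@R)[m]; print(m.sum(),P[m].min(0),P[m].max(0)); c,r=cv2.minEnclosingCircle(q[:,:2].astype(np.float32)); print('stem top in tool',c,r,'z',np.median(q[:,2]))
E
python3 stem.py; python3 -c "
from h import *
go([475,206,300],[np.pi,0,0])"
```

```text
[ 489.6859593  -248.55705695  306.62793929] [ 3.14140551e+00 -1.30103074e-03 -5.12001593e-01] [ 0.73001027 -0.24973536 -0.12046582]
775 [ 472.5082444  -262.94601858  164.01591703] [ 502.12155108 -233.61853171  171.62033444]
stem top in tool (-2.452646255493164, 0.96477872133255) 14.944829940795898 z 136.96872891379897
shift/60 [-3.925 -6.485  0.104] |n| 7.58
turn/10 [ 0.003 -0.007 -2.934]
```

send_rows(series="-0.49 -0.81 0 0 0 0;-0.49 -0.81 0 0 0 0;-0.49 -0.81 0 0 0 0;-0.49 -0.81 0 0 0 0;-0.49 -0.81 0 0 0 0")

```text
t: 18.98
eef_pos: [480.0, 37.0, 305.1]
tcp_rot: [3.141, 0.002, -0.512]
ft_force: [1.6, -0.5, 0.2]
opening: 0.6
grip_force: 0.0
```

send_rows(series="-0.49 -0.81 0 0 0 0;-0.49 -0.81 0 0 0 0;-0.49 -0.81 0 0 0 0;0 0 0 0 0 -1;0 0 0 0 0 -1")

```text
t: 19.6
eef_pos: [474.6, 206.4, 304.7]
tcp_rot: [3.14, 0.002, -0.155]
ft_force: [0.1, -0.4, 0.3]
opening: 0.6
grip_force: 0.0
```

send_rows(series="0 0 0.6 0 0 -0.95;0 0 0.6 0 0 0;0 0 0 0 0 0;0 0 0 0 0 0")

```text
t: 20.1
eef_pos: [475.5, 205.6, 234.7]
tcp_rot: [3.142, 0.0, 0.003]
ft_force: [-0.5, 0.4, 0.0]
opening: 0.602
grip_force: 0.0
```

```bash
python3 - <<'E'
from h import *
W=cap('wrist'); p,R=tool(); s=env.state(); print(p,s['tcp_rot'],s['ft_force'])
P=cloud(W)
for a,b in((80,92),(58,78)):
  m=(P[...,2]>a)&(P[...,2]<b)&(np.hypot(P[...,0]-474,P[...,1]-206)<16); q=((P-p)@R)[m]; print(m.sum(),P[m].min(0),P[m].max(0)); print(cv2.minEnclosingCircle(q[:,:2].astype(np.float32)))
m=(P[...,2]>3)&(P[...,2]<30)&(np.hypot(P[...,0]-474,P[...,1]-206)<65);q=((P-p)@R)[m];print(m.sum(),cv2.minEnclosingCircle(q[:,:2].astype(np.float32)))
E
```

```text
[475.54475522 205.70028384 235.19492278] [-3.14135702e+00 -1.12985248e-03  2.72999335e-03] [-0.99374149 -0.88965536 -0.3088255 ]
576 [463.26756132 196.67037518  80.25071541] [480.82336634 213.89551705  87.83617994]
((-3.839107036590576, 0.42211881279945374), 9.021482467651367)
200 [471.86292365 196.57551271  58.19295847] [481.01087178 214.4687784   77.81816638]
((-3.642984628677368, 0.20751649141311646), 8.947674751281738)
1880 ((-3.2622249126434326, 0.40081727504730225), 55.21306228637695)
```

send_rows(series="-0.04 -0.008 0.5 0 0 0;0 0 0.5 0 0 0;0 0 0.5 0 0 0;0 0 0.2 0 0 0;0 0 0 0 0 0")

```text
t: 20.78
eef_pos: [473.0, 206.1, 132.7]
tcp_rot: [3.142, -0.0, 0.003]
ft_force: [-0.3, 0.1, -0.2]
opening: 0.599
grip_force: 0.0
```

send_rows(series="0 0 0 0 0 0;0 0 0 0 0 0;0 0 0 0 0 0;0 0 0 0 0 0;0 0 0 0 0 0", fingers=0)

```text
t: 21.4
eef_pos: [472.8, 206.0, 132.4]
tcp_rot: [3.141, -0.0, 0.003]
ft_force: [0.2, -0.6, 0.4]
opening: 0.184
grip_force: 30.0
```

send_rows(series="0 0 0 0 0 0;0 0 0 0 0 0")

```text
t: 21.65
eef_pos: [472.8, 206.0, 132.3]
tcp_rot: [3.141, -0.0, 0.003]
ft_force: [-0.6, -1.1, 2.3]
opening: 0.181
grip_force: 30.0
```

send_rows(series="0 0 -0.3 0 0 0;0 0 -0.8 0 0 0;0 0 -0.8 0 0 0;0 0 -0.8 0 0 0;0 0 -0.8 0 0 0")

```text
t: 22.28
eef_pos: [472.3, 206.0, 343.6]
tcp_rot: [3.141, 0.001, 0.003]
ft_force: [0.6, 0.6, -3.7]
opening: 0.186
grip_force: 30.0
```

send_rows(series="0 0 0 0 0 1;0 0 0 0 0 1;0 0 0 0 0 0.95;0 0 0 0 0 0;0 0 0 0 0 0")

```text
t: 22.9
eef_pos: [472.7, 206.1, 342.1]
tcp_rot: [3.141, 0.0, -0.508]
ft_force: [-0.3, 0.6, -3.5]
opening: 0.185
grip_force: 30.0
```

```bash
python3 - <<'E'
from h import *
W=cap('wrist'); p,R=tool(); s=env.state(); print(p,s['tcp_rot'],s['ft_force'],s['joints'])
Q=(cloud(W)-p)@R; save('sh',W['color'])
for a,b in((46,60),(80,95),(95,110),(110,131)):
  m=(Q[...,2]>a)&(Q[...,2]<b)&(np.hypot(Q[...,0],Q[...,1])<(12 if a<70 else 62)); q=Q[m]; print(a,m.sum(),q.min(0),q.max(0),cv2.minEnclosingCircle(q[:,:2].astype(np.float32)))
go([489.69,-248.56,340],[np.pi,0,-.512])
E
```

```text
[472.72239163 206.06428787 342.10122805] [ 3.14128168e+00  2.56273375e-04 -5.09009002e-01] [-0.75058766 -0.35214168 -2.2909651 ] [ 2.82946476e-01  2.83394098e-01  1.75499317e+00 -4.03724282e-05
  1.10360673e+00  2.36276995e+00]
46 1738 [-9.24755761 -8.382209   46.00249789] [ 8.61351313  9.29834636 59.96897346] ((-0.06097972393035889, -0.03363630548119545), 11.919510841369629)
80 13464 [-37.66652215 -44.03905434  80.00490845] [44.08362712 44.26872573 94.99822551] ((0.39546576142311096, 0.21890012919902802), 44.50757598876953)
95 5510 [-23.5804005  -51.89144029  95.00176967] [ 51.555447    52.5284789  109.99826495] ((0.15259993076324463, 0.30115175247192383), 52.317726135253906)
110 2135 [-16.373443   -54.65684185 110.00962336] [ 54.94586217  54.89587149 130.97088263] ((1.287314772605896, -0.01773652620613575), 54.97111892700195)
shift/60 [3.939 6.479 0.036] |n| 7.58
turn/10 [0.002 0.001 0.017]
```

View pics/sh.png

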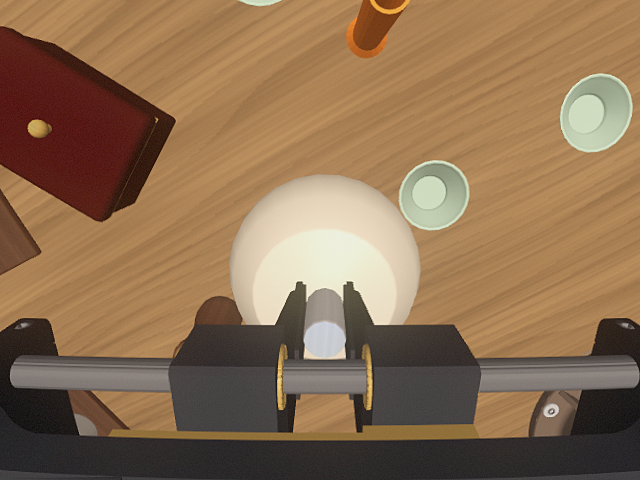

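send_rows(series="0.489 0.81 0 0 0 0;0.489 0.81 0 0 0 0;0.489 0.81 0 0 0 0;0.489 0.81 0 0 0 0;0.489 0.81 0 0 0 0")

```text
t: 23.58
eef_pos: [481.4, -79.5, 342.4]
tcp_rot: [-3.142, -0.0, -0.51]
ft_force: [1.1, 0.9, -2.9]
opening: 0.182
grip_force: 30.0
```

send_rows(series="0.489 0.81 0 0 0 0;0.489 0.81 0 0 0 0;0.489 0.81 0 0 0 0.02;0 0 0 0 0 0;0 0 0 0 0 0")

```text
t: 24.2
eef_pos: [486.7, -247.7, 342.0]
tcp_rot: [-3.141, 0.001, -0.515]
ft_force: [0.0, 0.6, -3.2]
opening: 0.185
grip_force: 30.0
```

```bash
python3 -c "
from h import *
print(tool()[0],env.state()['tcp_rot'],env.state()['ft_force']); go([488.47,-247.87,302],[np.pi,0,-.512])"
```

```text
[ 486.72062763 -247.70031828  342.03102164] [-3.14137426e+00  7.95677136e-04 -5.14789199e-01] [ 0.04466985  0.64786331 -3.16261792]
shift/60 [ 0.027 -0.012  0.667] |n| 0.67
turn/10 [-0.001  0.005 -0.016]
```

send_rows(series="0.027 -0.012 0.2 0 0 0;0 0 0.3 0 0 0;0 0 0.18 0 0 0;0 0 0 0 0 0")

```text
t: 24.7
eef_pos: [488.7, -247.4, 300.8]
tcp_rot: [-3.142, 0.001, -0.514]
ft_force: [0.1, -0.9, -2.0]
opening: 0.181
grip_force: 30.0
```

send_rows(series="0 0 0.05 0 0 0;0 0 0.05 0 0 0;0 0 0.05 0 0 0;0 0 0 0 0 0")

```text
t: 25.2
eef_pos: [488.6, -248.1, 292.4]
tcp_rot: [3.142, 0.0, -0.516]
ft_force: [0.2, -1.1, -2.3]
opening: 0.183
grip_force: 30.0
```

Entering with no side force, so I go on gently.

send_rows(series="0 0 0.07 0 0 0;0 0 0.07 0 0 0;0 0 0.07 0 0 0;0 0 0 0 0 0")

```text
t: 25.7
eef_pos: [488.6, -248.0, 279.5]
tcp_rot: [3.142, 0.001, -0.515]
ft_force: [-0.2, 0.4, -3.1]
opening: 0.187
grip_force: 30.0
```

send_rows(series="0 0 0.04 0 0 0;0 0 0.03 0 0 0;0 0 0 0 0 0")

```text
t: 26.08
eef_pos: [488.7, -248.0, 275.6]
tcp_rot: [3.142, 0.0, -0.516]
ft_force: [0.7, 0.6, -2.6]
opening: 0.184
grip_force: 30.0
```

send_rows(series="0 0 0.02 0 0 0;0 0 0.02 0 0 0;0 0 0 0 0 0")

```text
t: 26.45
eef_pos: [488.7, -248.0, 273.2]
tcp_rot: [3.142, 0.0, -0.515]
ft_force: [0.1, 0.1, -2.2]
opening: 0.183
grip_force: 30.0
```

send_rows(series="0 0 0.01 0 0 0;0 0 0.01 0 0 0;0 0 0 0 0 0")

```text
t: 26.82
eef_pos: [488.8, -248.1, 272.3]
tcp_rot: [3.141, -0.001, -0.515]
ft_force: [-0.8, 1.0, 1.0]
opening: 0.184
grip_force: 30.0
```

send_rows(series="0 0 0.01 0 0 0;0 0 0 0 0 0")

```text
t: 27.08
eef_pos: [488.9, -248.2, 272.1]
tcp_rot: [3.141, -0.001, -0.515]
ft_force: [-1.0, 0.2, 4.9]
opening: 0.183
grip_force: 30.0
```

Seated at the expected height (272.1). I release and retreat.

send_rows(series="0 0 -0.015 0 0 0;0 0 0 0 0 0")

```text
t: 27.32
eef_pos: [488.6, -248.0, 272.3]
tcp_rot: [3.142, 0.0, -0.515]
ft_force: [0.2, -0.1, -0.1]
opening: 0.186
grip_force: 30.0
```

send_rows(series="0 0 0 0 0 0;0 0 0 0 0 0;0 0 0 0 0 0;0 0 0 0 0 0;0 0 0 0 0 0", fingers=0.6)

```text
t: 27.95
eef_pos: [488.7, -248.1, 272.4]
tcp_rot: [3.142, -0.0, -0.515]
ft_force: [0.7, 0.5, -0.2]
opening: 0.589
grip_force: 0.0
```

send_rows(series="0 0 -0.2 0 0 0;0 0 -0.5 0 0 0;0 0 -0.6 0 0 0;0 0 -0.5 0 0 0;0 0 0 0 0 0")

```text
t: 28.58
eef_pos: [488.9, -248.2, 383.2]
tcp_rot: [3.141, -0.005, -0.515]
ft_force: [0.0, 0.2, -0.8]
opening: 0.603
grip_force: 0.0
```

```bash
python3 - <<'E'
from h import *
W=cap('wrist'); print(tool()[0])
for c in(W,cap('scene')):
  P=cloud(c)
  for a,b,r in((212,235,15),(180,192,60),(140,165,65)):
    m=(P[...,2]>a)&(P[...,2]<b)&(np.hypot(P[...,0]-489,P[...,1]+248)<r);q=P[m]
    if len(q): print(a,len(q),q.min(0).round(1),q.max(0).round(1),np.round(cv2.minEnclosingCircle(q[:,:2].astype(np.float32))[0],1))
E
```

```text
[ 488.61464888 -247.98096087  381.50818355]
212 623 [ 479.3 -257.   212.1] [ 496.9 -239.1  227.6] [ 488.  -248.1]
180 7200 [ 446.  -290.4  180. ] [ 530.3 -206.8  192. ] [ 488.1 -248.3]
140 1273 [ 436.  -303.9  140.2] [ 543.5 -193.5  165. ] [ 488.5 -249. ]
212 61 [ 480.2 -256.4  212.3] [ 500.2 -237.4  229.8] [ 490.5 -247. ]
180 487 [ 448.4 -289.5  180. ] [ 533.4 -203.4  192. ] [ 491.1 -245.7]
140 383 [ 448.5 -294.7  140.1] [ 547.8 -189.5  164.9] [ 493.6 -243.2]
```

Knob top is at about 226 mm, as expected for a fully seated shade, and it stands upright and concentric. I hand in.

```bash
python3 -c "
from cell import env
print(env.job_done())"
```

```text
the job is handed in; nothing more can be done
None
```

The job is handed in: the stem sits on the foot with the button popped through its hole, the shade is seated on top, and the gripper is clear; no verdict came back.

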